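# Bring the buckle round to the front of the soldering turntable

## Task

The square silver buckle is the next piece to be soldered: bring it round to the middle of the hearth's open front by pushing the bare steel rim of the turntable with the fingertips, and leave the table standing still with the hand clear. Do not touch the ceramic board or any of the pieces on it and turn gently enough that they stay as they lie; nothing is picked up, and everything else on the bench stays where it is.

Things in the scene. Friction and masses are not known exactly. Their poses are not given: they have to be found in the camera images.
- hearth: soldering hearth fixed to the bench: steel tray 380 x 430 mm, 4 mm thick, pale firebricks (tops 68 mm above the bench) on its left, right and back; the open side, towards the robot, is the front. Origin on the turntable's axis at bench height; -x points out through the middle of the open front, z up. Side bricks: inner faces 155 mm from the axis, ending 65 mm in front of it
- turntable (a joint): the turntable: a bare flat round dark steel plate 280 mm across, 8 mm thick, top face 48 mm above the bench, centred on the origin of hearth. Turns either way without stops, with a light drag (0.05 N m, under half a newton at the rim), and stays where it is left; fingertips pressed on it with 5 to 12 N drag it along without much slip. Value in rad, 0 at the start, growing anticlockwise seen from above
- board: the pale round honeycomb soldering board, brittle ceramic, 184 mm across and 13 mm thick, fixed on the middle of the turntable and turning with it; it leaves the plate's outer 48 mm bare all round (the rim). Origin at the centre of its underside, 48 mm above the bench; its top is 61 mm above the bench
- buckle_center (a point): the silver buckle, greyed by the flame like the other pieces, loose on the board: the only square one, an open frame 42 x 42 mm with a thin cross bar, 6 mm high, about 58 mm from the turntable's axis. Point at its centre, 3 mm above the board
- band: bystander on the board: silver round band standing open end up, 34 mm across, 26 mm high, loose. Origin under its centre
- dish: bystander on the board: small silver dish, 44 mm across, 14 mm high, loose. Origin under its centre
- bar: bystander on the board: flat silver bar 44 x 12 x 7 mm with a small round eye at one end, loose. Origin under the middle of the bar
- pliers_flat: bystander: blue-handled flat-nose pliers lying on the bench at the right, about 150 mm long, 14 mm high. Origin under the pivot
- pliers_long: bystander: blue-handled long-nose pliers lying on the bench at the left, about 170 mm long, 14 mm high. Origin under the pivot
- tweezers: bystander: steel soldering tweezers lying at the front right of the hearth, 150 mm long, 7 mm high. Origin under the middle
- burnisher: bystander: burnisher with dark wooden handle lying at the front left of the hearth, 150 mm long, 32 mm high. Origin under the front end of the handle
- flux_jar: bystander: amber glass jar with black cap standing right of the hearth, 52 mm across, 62 mm high. Origin under its centre
- flux_dish: bystander: white ceramic bowl left of the hearth, 68 mm across, 26 mm high. Origin under its centre
- hammer: bystander: small hammer lying on the bench at the right, 220 mm long, 30 mm high or less. Origin under the handle

How it is judged (in metres and radians):
At the end, for the whole second after the job is handed in: the buckle's centre is at least 40 mm in front of the turntable's axis and within 10 mm of the line from the axis through the middle of the open front; the turntable is at rest (under 0.03 rad/s); all four silver pieces lie on the board, each 46 to 70 mm from the axis (x of buckle_center in the frame of hearth below -0.04 m and y of buckle_center in the frame of hearth between -0.01 and 0.01 m and height (world z) of buckle_center between 0.058 and 0.069 m and horizontal distance between buckle_center and board between 0.046 and 0.07 m and height (world z) of band between 0.058 and 0.069 m and horizontal distance between band and board between 0.046 and 0.07 m and height (world z) of dish between 0.058 and 0.069 m and horizontal distance between dish and board between 0.046 and 0.07 m and height (world z) of bar between 0.058 and 0.069 m and horizontal distance between bar and board between 0.046 and 0.07 m and velocity of joint turntable between -0.03 and 0.03 rad/s); the robot touches nothing.
It fails at once if the robot touches one of the silver pieces (over 0.3 N) (contact force between any of the fingers, the arm and buckle above 0.3 N or contact force between any of the fingers, the arm and band above 0.3 N or contact force between any of the fingers, the arm and dish above 0.3 N or contact force between any of the fingers, the arm and bar above 0.3 N).
It fails at once if the robot presses on the ceramic board (over 1 N) (contact force between any of the fingers, the arm and board above 1 N).
It fails at once if a silver piece is lifted more than 8 mm off the board (height (world z) of any of buckle_center, band, dish, bar above 0.072 m).
It fails at once if a silver piece slides on the board (nearer than 46 mm or farther than 70 mm from the axis) (horizontal distance between any of buckle_center, band, dish, bar and board above 0.07 m or horizontal distance between any of buckle_center, band, dish, bar and board below 0.046 m).
It fails at once if another thing on the bench is moved more than 20 mm (distance of any of pliers_flat, pliers_long, tweezers, burnisher, flux_jar, flux_dish, hammer from where it was at the start of the episode above 0.02 m).
It also fails if it takes over 51 s, if anything falls off the work surface, if the arm or the gripper's body presses on something with over 40 N, if the wrist force passes 120 N, or if a joint passes its speed limit or range.

## Robot

A 6-joint arm with a two-finger parallel gripper is mounted at the origin on the work surface. World frame = base frame: x ahead of the robot, y to its left, z up, the work surface at z = 0. Lengths are in mm, angles in rad, forces in N, time in s.
With the tool pointing down it reaches from about 325 to 750 mm from the base axis. Payload 7.6 kg.
Tool frame: the origin (TCP) lies on the mounting face of the last link; the fingertips stand 173 mm ahead of it and the grasp point (between the pads) lies 155 mm ahead of it; z points along the fingers, y is the line along which they close (so a half turn about z gives the same grasp; the last joint's range is limited). The gripper opens to 85 mm and grips with 20 to 120 N. Pads are 22 mm wide; open, the fingers measure 114 mm over their backs; the gripper's body (76 mm by 85 mm) begins 54 mm behind the grasp point. The pads swing forward as they close: fully open they stand 13 mm farther back than shut.
Start: joints at [-1.402, 0.052, 1.401, -0, 1.689, -0.07], TCP at [124.203, -510.101, 404.723] pointing down, gripper open.
Joint ranges: [-2.9, 2.9], [-0.91, 2.17], [0.12, 2.37], [-1.06, 4.2], [0.26, 2.73], [-2.93, 2.93]. Speed limits (rad/s): [2.57, 2.57, 3.01, 3.14, 3.14, 3.14].

## Interface

Orientations are given as a 3x3 rotation matrix whose columns are the frame's x, y, z axes.
In Python, from workcell import get_state, get_image, camera_info, close_job, spot_in gives the robot as it stands.
- The arm moves only by the tool move_arm, never from a script. Its argument "series" is text: rows parted by semicolons, each of 6 numbers parted by spaces: the shift along the tool's x, y, z normalised to -1 to 1, where 1 is 0.15 m, then the turn, a rotation vector about the tool's x, y, z normalised to -1 to 1, where 1 is 60 degrees. A call has 1 to 12 rows; each row shifts and turns the commanded pose from where the row before left it, along the tool's axes as they then stand; what a row does not reach is not made up. A row lasts 1/8 s, in which the tool goes at most 62.5 mm and 10.7 degrees, less where a joint would pass 70% of its speed; a pose out of reach is approached as far as the arm can. A call with a number of a shift or a turn outside -1 to 1 is refused whole. A call with a gripper value outside its range is refused whole. "hand" is the closure, from 0 (fully open) to 1 (shut), set as the call begins (left out, the last holds). The fingers move at their own pace and stop on an object; "newtons" is the grip in N (left out, the last holds). Time passes only in rows, so rows that do not move let the fingers close. It gives the time, the measured TCP pose, the force, the opening and the grip force at its end, in the units of the state.
- get_state(): the state, without advancing time (a new reading comes with each control period).
- get_image(name): name is "scene" or "top" or "wrist"; returns (picture, depth): 400x640x3 uint8, red, green, blue; 400x640 float32, mm along the optical axis (not along the pixel's ray), 0 where there is no reading.
- camera_info(name): a dict with "vfov" (degrees; the focal length in pixels is half the picture's height over the tangent of half this angle, whatever the lens; pixels are square), "cx", "cy" (the principal point, pixels), "R" (3x3) and "t" (3): a world point X has camera coordinates R X + t. Camera axes: x right, y down, z forward; pixel columns grow to the right and rows downward; lengths in mm; the calibration is good to about 2 mm. A picture is of the moment at which its call begins: read the wrist's pose just before it. camera_info takes no time and is no camera call; for the wrist camera it gives the pose at the moment of the call.
- close_job(): hands the job in; it is judged then, once.
Trained networks look in the newest picture that a camera, given by its name, has taken for a name from the list of things; names that differ only in an ending like _2 or _b are one class to them, and where a whole thing is asked for, a point or a joint stands for the part that bears it (a point fixed in the world has none). Each returns a list of dicts, best first, with "confidence" (0 to 1); they miss things now and then, are a little off and sometimes report something else, mostly with a low value. They report only what shows in the picture. A call takes as long as a camera call.
- spot_in(camera, label): "rect" ([left, top, right, bottom] in pixels, round what is visible of it).
The state is a dict: "time": time; "joint_pos": joint angles; "joint_velocities": joint speeds; "tau": joint torques, N m; "tool_pos": TCP position; "tcp_rot": TCP orientation; "ft_force": force on the tool from outside, world axes, zero at the start; "moment": the same for the moment, N m; "opening": finger opening in mm; "gripper_force": force on a finger pad.
Only numpy, scipy, OpenCV 4.12 (cv2) and the standard library are available. Lean on these libraries where they do the work, as an engineer would, in place of code of your own. Each camera call takes 0.05 s, during which the arm holds its last target. There are 200 camera calls.

## Working session

There is one attempt and no reset: what is moved stays moved. The work goes in short steps, Python scripts to look and compute and a tool call to move; the robot and the scene stay as the last step left them, time stands still between calls to the robot, and variables do not carry over. Pictures are saved under pics/ and viewed, at most 10 in all, crops included, and the job is handed in when it is done.

Besides the shell and the picture viewer there is one more tool, called as name(argument=value, ...), one argument or row to a line, values as JSON. move_arm: Moves the arm, as the interface text tells. Scaled input: -1 to 1 covers 0.15 m each way for a shift and 60 degrees each way for a turn. Its arguments: {"type":"object","properties":{"series":{"type":"string"},"hand":{"type":"number"},"newtons":{"type":"number"}},"required":["series"]}

```bash
mkdir -p pics; cat > h.py <<'E'
import numpy as np, cv2
from workcell import *
def cam(n):
    c=camera_info(n); f=200/np.tan(np.radians(c['vfov'])/2)
    return f,c['cx'],c['cy'],np.array(c['R']),np.array(c['t'])
def on_plane(n,u,v,z):
    f,cx,cy,R,t=cam(n); d=R.T@np.array([(u-cx)/f,(v-cy)/f,1]); o=-R.T@t
    return o+d*(z-o[2])/d[2]
def proj(n,X):
    f,cx,cy,R,t=cam(n); p=R@np.array(X)+t; return cx+f*p[0]/p[2],cy+f*p[1]/p[2]
E
python3 - <<'E'
from h import *
for n in ['top','scene']:
    im,d=get_image(n); cv2.imwrite(f'pics/{n}0.png',im[:,:,::-1])
    f,cx,cy,R,t=cam(n); print(n,f,-R.T@t,R.tolist())
    for l in ['hearth','turntable','board','buckle_center','band','dish','bar','flux_jar','flux_dish','tweezers','burnisher','hammer']:
        r=spot_in(n,l)[:2]
        for q in r:
            a=q['rect'];u,v=(a[0]+a[2])/2,(a[1]+a[3])/2
            print(l,round(q['confidence'],2),np.round(a),on_plane(n,u,v,48 if l=='turntable' else 64).round())
s=get_state();print(s['time'],s['tool_pos'],s['tcp_rot'])
E
```

```text
top 440.4970357451599 [ 396.34602788  -10.95746813 1317.66195727] [[-0.019390276944011492, -0.9997476588526852, 0.011341771405293315], [-0.9957076636654945, 0.01828261804734474, -0.09073033889024187], [0.09050008661784675, -0.01305237510609853, -0.9958109106784544]]
hearth 0.66 [207.  80. 365. 230.] [638.  73.  64.]
hearth 0.59 [212. 250. 234. 280.] [328. 253.  64.]
turntable 0.83 [234. 118. 330. 214.] [609.  86.  48.]
board 0.6 [253. 132. 314. 198.] [610.  80.  64.]
board 0.5 [270. 142. 282. 154.] [660. 102.  64.]
buckle_center 0.51 [254. 158. 272. 178.] [602. 139.  64.]
dish 0.52 [293. 144. 310. 160.] [647.  29.  64.]
bar 0.58 [290. 176. 308. 183.] [567.  35.  64.]
bar 0.36 [440. 226. 486. 303.] [ 315. -424.   64.]
flux_jar 0.61 [438. 169. 458. 191.] [ 557. -392.   64.]
flux_dish 0.93 [173. 217. 196. 240.] [432. 362.  64.]
tweezers 0.58 [399. 247. 419. 292.] [ 305. -269.   64.]
burnisher 0.64 [212. 247. 230. 275.] [338. 259.  64.]
hammer 0.57 [442. 226. 487. 302.] [ 317. -428.   64.]
scene 412.82658577062836 [1289.66699287  504.1754856   878.10488192] [[-0.5569643876578807, 0.83031
[... 302 characters left out ...]
 [633.  98.  64.]
buckle_center 0.55 [336. 246. 358. 260.] [625. 145.  64.]
band 0.66 [323. 245. 331. 262.] [654. 101.  64.]
bar 0.58 [320. 218. 333. 228.] [556.  38.  64.]
flux_jar 0.68 [209. 172. 226. 197.] [ 593. -359.   64.]
flux_dish 0.62 [440. 243. 462. 263.] [475. 376.  64.]
tweezers 0.57 [270. 164. 302. 173.] [ 399. -224.   64.]
tweezers 0.33 [175. 155. 192. 181.] [ 587. -523.   64.]
burnisher 0.45 [421. 206. 434. 232.] [384. 274.  64.]
hammer 0.3 [322. 245. 333. 262.] [654. 102.  64.]
1.3 [ 124.20139169 -510.10103492  404.70287183] [[ 9.71623940e-01  2.36531010e-01 -1.02510343e-05]
 [ 2.36531009e-01 -9.71623939e-01 -4.81559510e-05]
 [-2.13505260e-05  4.43647873e-05 -9.99999999e-01]]
```

View pics/top0.png

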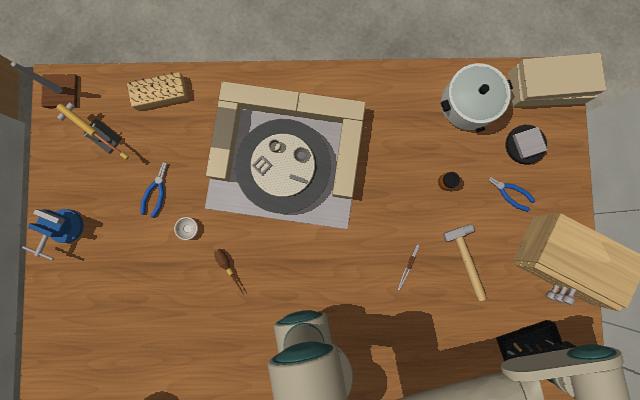

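View pics/scene0.png

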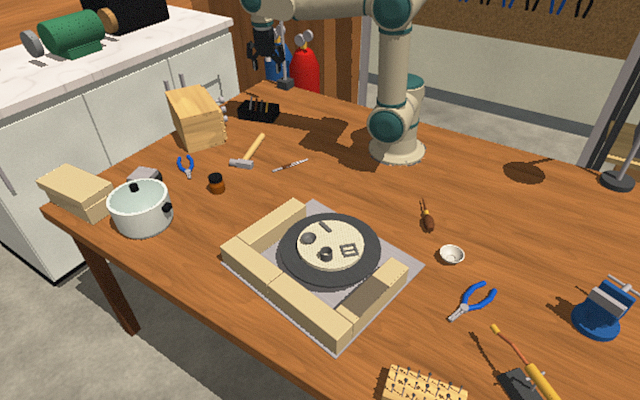

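The top view shows the turntable at about (283,166), the buckle left of centre at (262,166), and the open front facing down, with tray corners near (205,208) and (349,229). The scene view agrees, although its detection boxes are loose. Next I fit the plate circle and the tray's front edge using the depth image.

```bash
cat >> h.py <<'E'
def cloud(n):
    f,cx,cy,R,t=cam(n); im,d=get_image(n); v,u=np.mgrid[:400,:640]
    P=np.stack([(u-cx)/f*d,(v-cy)/f*d,d],-1)
    return im,d,(P-t)@R
def circ(p):
    A=np.c_[2*p[:,:2],np.ones(len(p))]; s=np.linalg.lstsq(A,(p[:,:2]**2).sum(1),rcond=None)[0]
    return s[:2],np.sqrt(s[2]+s[0]**2+s[1]**2)
E
python3 - <<'E'
from h import *
for n in ['top','scene']:
    im,d,P=cloud(n); g=im.mean(2)
    near=(np.hypot(P[...,0]-612,P[...,1]-85)<165)&(d>0)
    m=near&(abs(P[...,2]-48)<6)&(g<95)
    m=cv2.morphologyEx(m.astype(np.uint8),cv2.MORPH_OPEN,np.ones((3,3)))
    c=max(cv2.findContours(m,0,1)[0],key=cv2.contourArea)
    (eu,ev),ax,_=cv2.fitEllipse(cv2.convexHull(c))
    h=cv2.convexHull(c)[:,0]; pl=np.array([on_plane(n,u,v,48) for u,v in h])
    print(n,'plate z',np.median(P[m>0][:,2]),'circ',circ(pl))
    b=(abs(P[...,2]-68)<5)&(np.hypot(P[...,0]-612,P[...,1]-85)<320)&(g>130)
    b=max(cv2.findContours(b.astype(np.uint8),0,1)[0],key=cv2.contourArea)
    q=np.array([on_plane(n,u,v,68)[:2] for u,v in b[:,0]],np.float32)
    r=cv2.minAreaRect(q); print('bricks',r)
for u,v in [(205,208),(349,229)]: print(on_plane('top',u,v,4))
E
```

```text
top plate z 47.11430453755317 circ (array([611.57317549,  84.9367392 ]), np.float64(138.42082365752466))
bricks ((668.57958984375, -40.17799377441406), (191.3265380859375, 280.46929931640625), 80.66968536376953)
scene plate z 47.32959174422297 circ (array([616.92986696,  85.88016717]), np.float64(139.49961335352228))
bricks ((690.8589477539062, 73.85249328613281), (424.4333801269531, 280.2981262207031), 80.70331573486328)
[493.86877661 320.17720942   4.        ]
[ 423.22104289 -107.62466695    4.        ]
```

move_arm(
  series="0.1 -0.1 0 0 0 0;0.2 -0.18 0 0 0 0;0.25 -0.22 0 0 0 0;0.25 -0.22 0 0 0 0;0.25 -0.22 0 0 0 0;0.25 -0.22 0 0 0 0;0.25 -0.22 0 0 0 0;0.25 -0.22 0 0 0 0;0.25 -0.22 0 0 0 0;0.25 -0.22 0 0 0 0;0.25 -0.22 0 0 0 0;0.25 -0.22 0 0 0 0",
  hand=1,
)

```text
time: 2.9
tool_pos: [445.0, -47.7, 404.9]
tcp_rot: [[0.972, 0.237, 0.001], [0.237, -0.972, -0.0], [0.001, 0.0, -1.0]]
ft_force: [0.2, -0.6, 0.7]
opening: 0.4
gripper_force: 0.0
```

```bash
python3 - <<'E'
from h import *
f,cx,cy,R,t=cam('wrist'); print(f,-R.T@t,R.tolist(),proj('wrist',[613,85,48]))
im,d,P=cloud('wrist'); cv2.imwrite('pics/w0.png',im[:,:,::-1])
print(spot_in('wrist','buckle_center'),spot_in('wrist','turntable'))
E
```

```text
351.2018753696748 [519.14593684 -30.22926588 374.69484013] [[0.23711706120820739, -0.9714809673181849, -0.0004789806982654132], [-0.9268942177182964, -0.22638201830168322, 0.29936314227046334], [-0.29093402764952175, -0.0705401440896058, -0.9541391301206795]] (np.float64(205.53027881464834), np.float64(-71.38237128817556))
[] []
```

View pics/w0.png

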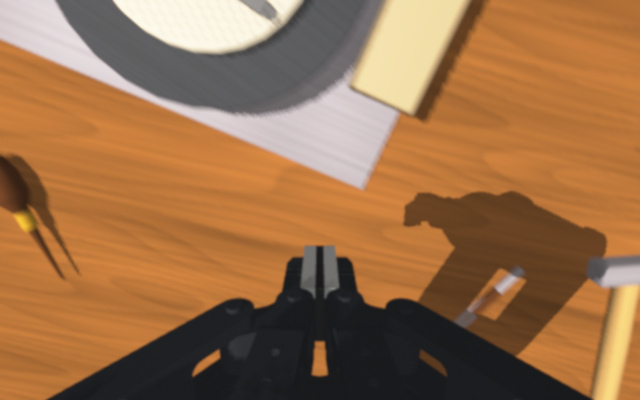

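The wrist camera looks down and slightly back over the fingers, with the plate's front edge at the top of the image. I'll move further in so the whole board is in view.

move_arm(
  series="0.25 -0.146 0 0 0 0;0.25 -0.146 0 0 0 0;0.25 -0.146 0 0 0 0;0.25 -0.146 0 0 0 0;0.24 -0.146 0 0 0 0;0 0 0 0 0 0.13;0 0 0 0 0 0.13;0 0 0 0 0 0.123;0 0 0 0 0 0;0 0 0 0 0 0",
)

```text
time: 4.3
tool_pos: [599.1, 100.3, 404.8]
tcp_rot: [[0.987, -0.16, 0.0], [-0.16, -0.987, -0.0], [0.0, 0.0, -1.0]]
ft_force: [0.6, 0.1, 0.9]
opening: 0.5
gripper_force: 0.0
```

```bash
python3 - <<'E'
from h import *
im,d,P=cloud('wrist'); cv2.imwrite('pics/w1.png',im[:,:,::-1])
for l in ['buckle_center','turntable','board','dish','band','bar']:
    for q in spot_in('wrist',l)[:2]:
        a=q['rect'];u,v=(a[0]+a[2])/2,(a[1]+a[3])/2
        print(l,round(q['confidence'],2),np.round(a),on_plane('wrist',u,v,48 if l=='turntable' else 64).round(1))
g=im.mean(2)
m=(abs(P[...,2]-61)<5)&(np.hypot(P[...,0]-613,P[...,1]-85)<105)
m=cv2.morphologyEx(m.astype(np.uint8),cv2.MORPH_OPEN,np.ones((5,5)))
h=cv2.convexHull(max(cv2.findContours(m,0,1)[0],key=cv2.contourArea))[:,0]
print('board',circ(np.array([on_plane('wrist',u,v,61) for u,v in h])))
s=get_state();print(s['joint_pos'],s['tool_pos'],s['tcp_rot'][0])
E
```

```text
buckle_center 0.69 [242. 138. 305. 201.] [610.4 140.4  64. ]
buckle_center 0.54 [ 89. 308. 148. 360.] [461.8 337.7  64. ]
turntable 0.63 [187.   0. 485. 282.] [623.8  80.4  48. ]
board 0.59 [232.  48. 438. 248.] [620.7  83.1  64. ]
board 0.28 [239. 137. 302. 203.] [609.9 143.8  64. ]
dish 0.77 [368.  91. 420. 144.] [638.4  29.   64. ]
band 0.97 [276.  82. 325. 121.] [664.7 105.8  64. ]
bar 0.88 [364. 184. 417. 207.] [568.9  38.9  64. ]
bar 0.5 [370.  91. 420. 146.] [637.5  28.3  64. ]
board (array([612.46703239,  84.15800158]), np.float64(91.43570006046431))
[ 1.06398600e-01  2.87497772e-01  1.13786952e+00 -8.52690418e-05
  1.71628445e+00  1.83897900e+00] [599.10817643 101.08669382 404.64773635] [ 9.86939485e-01 -1.61091433e-01 -4.97917584e-05]
```

View pics/w1.png

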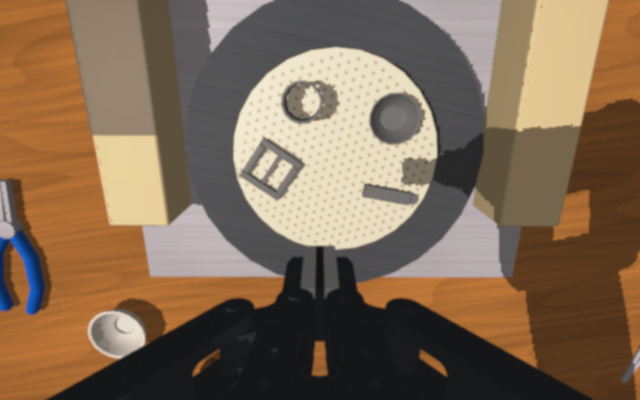

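The close view shows the buckle at about (272,168) and the board centre at (336,147). The tray's front edge is horizontal at row 277, so the tool yaw of -9.3° matches the hearth's.

- **Centre:** (612.5, 84.2)
- **Buckle angle:** about 92°
- **Front angle:** 170.7°
- **Turn needed:** about +78.6°

I'll come down over the left-front rim.

move_arm(
  series="-0.246 -0.197 0 0 0 0;-0.246 -0.197 0 0 0 0;0 0 0 0 0 0.131;0 0 0 0 0 0.131;0 0 0 0 0 0.131;0 0 0 0 0 0.131;0 0 0 0 0 0.133;0 0 0.25 0 0 0;0 0 0.25 0 0 0;0 0 0.25 0 0 0;0 0 0.2 0 0 0;0 0 0 0 0 0",
)

```text
time: 6.15
tool_pos: [535.2, 171.2, 259.7]
tcp_rot: [[0.66, -0.751, -0.005], [-0.751, -0.66, -0.001], [-0.002, 0.005, -1.0]]
ft_force: [0.6, 0.4, 0.7]
opening: 0.2
gripper_force: 0.0
```

move_arm(
  series="0 0 0.1 0 0 0;0 0 0.08 0 0 0;0 0 0.04 0 0 0;0 0 0 0 0 0;0 0 0 0 0 0;0 0 0 0 0 0",
)

```text
time: 6.9
tool_pos: [536.0, 171.4, 229.7]
tcp_rot: [[0.66, -0.751, 0.001], [-0.751, -0.66, 0.0], [0.001, -0.001, -1.0]]
ft_force: [0.0, -0.4, 1.0]
opening: 0.4
gripper_force: 0.0
```

move_arm(
  series="0 0 0.02 0 0 0;0 0 0.02 0 0 0;0 0 0.01 0 0 0;0 0 0.005 0 0 0;0 0 0 0 0 0;0 0 0 0 0 0",
)

```text
time: 7.65
tool_pos: [535.9, 171.5, 221.5]
tcp_rot: [[0.66, -0.751, 0.001], [-0.751, -0.66, 0.0], [0.0, -0.001, -1.0]]
ft_force: [-1.1, 1.7, 4.3]
opening: -0.2
gripper_force: 2.6
```

move_arm(
  series="0 0 0.002 0 0 0;0 0 0.002 0 0 0;0 0 0 0 0 0;0 0 0 0 0 0",
)

```text
time: 8.15
tool_pos: [536.1, 171.6, 221.4]
tcp_rot: [[0.66, -0.751, 0.002], [-0.751, -0.66, 0.001], [0.0, -0.002, -1.0]]
ft_force: [-1.7, 1.1, 8.0]
opening: 0.1
gripper_force: 4.1
```

move_arm(
  series="0 0.00675 0 0 0 -0.00833;0.0001 0.0135 0 0 0 -0.01667;0.0005 0.027 0 0 0 -0.0333;0.001 0.0405 0 0 0 -0.05;0.001 0.0405 0 0 0 -0.05;0.001 0.0405 0 0 0 -0.05;0.001 0.0405 0 0 0 -0.05;0.001 0.0405 0 0 0 -0.05;0.001 0.0405 0 0 0 -0.05;0.0005 0.027 0 0 0 -0.0333;0.0001 0.0135 0 0 0 -0.01667;0 0.00675 0 0 0 -0.00833",
)

```text
time: 9.65
tool_pos: [506.2, 131.0, 221.4]
tcp_rot: [[0.916, -0.402, 0.001], [-0.402, -0.916, 0.001], [0.001, -0.001, -1.0]]
ft_force: [-3.6, 2.5, 9.4]
opening: 0.0
gripper_force: 4.7
```

```bash
cat > loc.py <<'E'
from h import *
C=np.array([612.5,84.2])
im,d=get_image('top')
s=get_state();p=s['tool_pos'][:2]-C
print('tool r,ang',np.hypot(*p),np.degrees(np.arctan2(p[1],p[0]))%360,s['tool_pos'][2],s['ft_force'])
for n in ['top','scene','wrist']:
  if n!='top': get_image(n)
  for l in ['buckle_center','band','dish','bar']:
    for q in spot_in(n,l)[:1]:
        a=q['rect'];x=on_plane(n,(a[0]+a[2])/2,(a[1]+a[3])/2,64)[:2]-C
        print(n,l,round(q['confidence'],2),np.round(a),np.hypot(*x).round(1),(np.degrees(np.arctan2(x[1],x[0]))%360).round(1))
E
python3 loc.py
```

```text
tool r,ang 116.13185761337198 156.27840923835598 221.4235030959895 [-4.62604336  1.34862517  9.45246913]
top buckle_center 0.19 [141. 165. 164. 214.] 375.7 100.3
top band 0.6 [233. 117. 330. 213.] 4.0 139.9
top dish 0.6 [288. 140. 303. 154.] 63.3 322.3
top bar 0.41 [292. 170. 316. 174.] 66.5 248.1
scene band 0.7 [331. 246. 340. 262.] 49.3 49.5
scene dish 0.49 [302. 241. 316. 248.] 59.1 315.0
scene bar 0.59 [308. 223. 326. 231.] 67.6 245.5
wrist buckle_center 0.69 [138.  30. 280. 167.] 57.9 115.1
```

move_arm(
  series="0 0.00675 0 0 0 -0.00833;0.0001 0.0135 0 0 0 -0.01667;0.0005 0.027 0 0 0 -0.0333;0.001 0.0405 0 0 0 -0.05;0.001 0.0405 0 0 0 -0.05;0.001 0.0405 0 0 0 -0.05;0.001 0.0405 0 0 0 -0.05;0.001 0.0405 0 0 0 -0.05;0.001 0.0405 0 0 0 -0.05;0.001 0.0405 0 0 0 -0.05;0.001 0.0405 0 0 0 -0.05;0.001 0.0405 0 0 0 -0.05",
)

```text
time: 11.9
tool_pos: [497.1, 70.2, 221.4]
tcp_rot: [[0.993, 0.12, 0.0], [0.12, -0.993, -0.0], [0.0, 0.0, -1.0]]
ft_force: [-4.7, 1.3, 9.8]
opening: -0.1
gripper_force: 5.2
```

move_arm(
  series="0.001 0.0405 0 0 0 -0.05;0.001 0.0405 0 0 0 -0.05;0.001 0.0405 0 0 0 -0.05;0.001 0.0405 0 0 0 -0.05;0.0005 0.027 0 0 0 -0.0333;0.0005 0.027 0 0 0 -0.0333;0.0001 0.0135 0 0 0 -0.01667;0 0.00675 0 0 0 -0.00833;0 0 0 0 0 0",
)

```text
time: 13.02
tool_pos: [506.7, 36.0, 221.4]
tcp_rot: [[0.912, 0.411, 0.001], [0.411, -0.912, -0.001], [0.001, 0.002, -1.0]]
ft_force: [-2.7, -1.8, 10.2]
opening: 0.2
gripper_force: 4.8
```

```bash
cat >> loc.py <<'E'
cv2.imwrite('pics/w%d.png'%(s['time']*100),get_image('wrist')[0][:,:,::-1])
E
python3 loc.py; ls pics
```

```text
tool r,ang 116.28642463606974 204.49810336709592 221.42514369658684 [-3.25099012 -2.64949583  9.00679642]
top buckle_center 0.6 [443. 225. 486. 302.] 589.8 240.2
top band 0.6 [257. 161. 269. 172.] 55.0 97.0
top dish 0.64 [271. 134. 287. 151.] 62.6 7.9
top bar 0.45 [292. 147. 310. 161.] 60.5 297.1
scene band 0.59 [345. 238. 355. 255.] 56.5 103.9
scene dish 0.61 [314. 248. 330. 258.] 49.5 6.4
wrist buckle_center 0.84 [134.  32. 278. 167.] 58.8 163.4
scene0.png
top0.png
w0.png
w1.png
w1307.png
```

move_arm(
  series="0 0.00675 0 0 0 -0.00833;0.0001 0.0135 0 0 0 -0.01667;0.0005 0.027 0 0 0 -0.0333;0.0005 0.027 0 0 0 -0.0333;0.0001 0.0135 0 0 0 -0.01667;0 0.00675 0 0 0 -0.00833;0 0.00675 0 0 0 -0.00833;0 0 0 0 0 0;0 0 0 0 0 0;0 0 0 0 0 0;0 0 0 0 0 0",
)

```text
time: 15.2
tool_pos: [513.9, 22.6, 221.4]
tcp_rot: [[0.85, 0.526, 0.001], [0.526, -0.85, -0.001], [0.001, 0.002, -1.0]]
ft_force: [-2.7, -2.2, 9.2]
opening: -0.1
gripper_force: 4.5
```

move_arm(
  series="0 0 -0.01 0 0 0;0 0 -0.05 0 0 0;0 0 -0.15 0 0 0;0 0 -0.25 0 0 0;0 0 -0.25 0 0 0;0 0 -0.25 0 0 0;0 0 -0.25 0 0 0;0.2 0 0 0 0 0;0.2 0 0 0 0 0;0.1 0 0 0 0 0;0 0 0 0 0 0;0 0 0 0 0 0",
)

```text
time: 16.7
tool_pos: [577.0, 62.2, 401.8]
tcp_rot: [[0.85, 0.526, -0.0], [0.526, -0.85, -0.0], [-0.0, 0.0, -1.0]]
ft_force: [-0.5, 0.4, -0.0]
opening: 0.2
gripper_force: 0.0
```

```bash
python3 loc.py; cp pics/w1[5-9]*.png pics/last.png
```

```text
tool r,ang 41.863596131884606 211.76655041676253 401.96915528003905 [ 0.14094974 -1.03242625  1.28748503]
top buckle_center 0.48 [270. 176. 291. 198.] 66.3 174.8
top dish 0.65 [234. 129. 332. 205.] 9.3 191.1
scene buckle_center 0.66 [449. 283. 497. 322.] 390.1 92.0
scene band 0.64 [346. 236. 356. 253.] 58.1 109.6
scene dish 0.62 [316. 250. 333. 260.] 53.4 17.4
scene bar 0.58 [440. 244. 465. 265.] 326.3 114.2
wrist buckle_center 0.9 [251. 154. 304. 205.] 59.4 172.1
wrist band 0.76 [228.  85. 281. 128.] 58.3 103.2
wrist dish 0.73 [312.  23. 364.  86.] 61.6 17.4
wrist bar 0.68 [366. 103. 419. 143.] 63.1 306.1
```

View pics/last.png

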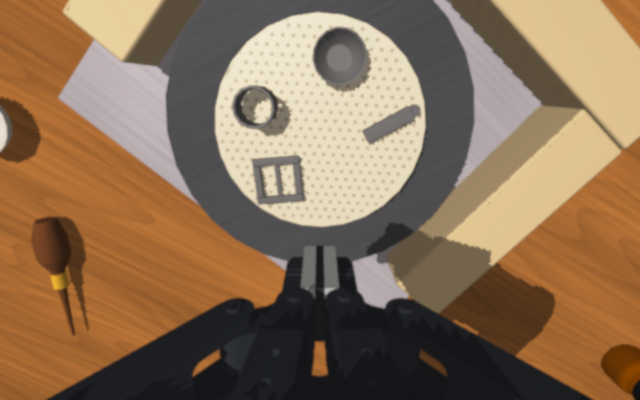

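The buckle is at about (278,179), at 172° against the front's 170.7°. That puts it roughly 1.5 mm off the line at a radius of 59 mm. The pieces haven't shifted on the board and the hand is well clear.

```bash
python3 -c "from workcell import *; print(close_job())"
```

```text
the job is handed in; nothing more can be done
None
```

I turned the table about 80° by its steel rim, and the buckle now sits at the middle of the hearth's open front, about 1.5 mm off the centre line by my last camera measurement; the hand is clear and the job is handed in, but no verdict came back.

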